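# Slide the shim plate under the low bridge

## Robot

A 6-joint arm with a two-finger parallel gripper is mounted at the origin on a cart in front of the work surface, level with it; the furniture and walls round the work are solid. World frame = base frame: x ahead of the robot, y to its left, z up, the work surface at z = 0. Lengths are in m, angles in rad, forces in N, time in s.
With the tool pointing down it reaches from about 0.25 to 0.725 m from the base axis. Payload 9.7 kg.
Tool frame: the origin (TCP) lies at the very end of the fingers, on their centre line; the grasp point (between the pads) lies 19 mm behind it (robot.tcp_to_grasp is the distance from the TCP to the grasp point, in m); z points along the fingers, y is the line along which they close (so a half turn about z gives the same grasp; the last joint's range is limited). The gripper opens to 85 mm and grips with 20 to 120 N. Pads are 22 mm wide; open, the fingers measure 114 mm over their backs; the gripper's body (76 mm by 85 mm) begins 54 mm behind the grasp point. The pads swing forward as they close: fully open they stand 13 mm farther back than shut.
Start: joints at [-1.302, 0.087, 0.176, 1.66, 0, 1.571], TCP at [0.146, -0.53, 0.231] pointing down, gripper open.
Joint ranges: [-3.13, 3.13], [-0.85, 1.81], [-1.15, 1.24], [-2.2, 2.28], [-1.44, 1.52], [-3.14, 3.14]. Speed limits (rad/s): [2.22, 2.22, 2.57, 3.14, 3.14, 3.14].

## Interface

Orientations are given as a 3x3 rotation matrix whose columns are the frame's x, y, z axes.
In Python, from station import robot gives the robot as it stands.
- The arm moves only by the shell command python3 -m creep 'ROWS' [FORCE]. ROWS is JSON, a list of rows, each an object of numbers: "rx", "ry", "rz": the turn, a rotation vector about the tool's x, y, z in rad; "x", "y", "z": the shift along the tool's x, y, z in cm; "fingers": the opening, from 0 (shut) to 1 (fully open). A call has 1 to 8 rows; each row is the pose to reach, as a shift and turn from the pose commanded when the call began, along the tool's axes at that moment; what a row does not reach only later rows make up. A row lasts 1/10 s, in which the tool goes at most 50 mm and 8.59 degrees, less where a joint would pass 70% of its speed; a pose out of reach is approached as far as the arm can. A call with a gripper value outside its range is refused whole. The fingers move at their own pace and stop on an object; FORCE is the grip in N (left out, the last holds). Time passes only in rows, so rows that repeat a pose let the fingers close. It gives the time, the measured TCP pose, the force, the opening and the grip force at its end, in the units of the state.
- robot.get_obs(): the state, without advancing time (a new reading comes with each control period).
- robot.grab_frame(name): name is "scene" or "top" or "wrist"; returns a dict with "image" (400x640x3 uint8, red, green, blue), "mtx" (3x3 intrinsics, pixels), "k1" (the pictures are not rectified: a ray, as slopes to the right and down, at radius r is drawn at 1 + k1 r^2 times it, then the intrinsics apply), "pose" (4x4, takes a point from camera to world coordinates); the wrist camera has in their place "T_tool_cam" (4x4, takes a point from camera to tool coordinates, whose origin is the TCP and whose axes are the flange's). Camera axes: x right, y down, z forward; pixel columns grow to the right and rows downward; lengths in m; the calibration is good to about 2 mm. A picture is of the moment at which its call begins: read the wrist's pose just before it. There is no depth.
- robot.job_done(): hands the job in; it is judged then, once.
The state is a dict: "t": time; "joints": joint angles; "qvel": joint speeds; "joint_efforts": joint torques, N m; "ee_pos": TCP position; "orientation": TCP orientation; "ft_force": force on the tool from outside, world axes, zero at the start; "ft_torque": the same for the moment, N m; "gripper_width": finger opening in m; "grasp_force": force on a finger pad.
Only numpy, scipy, OpenCV 4.12 (cv2) and the standard library are available. Lean on these libraries where they do the work, as an engineer would, in place of code of your own. Each camera call takes 0.05 s, during which the arm holds its last target. There are 200 camera calls.

## Task

Push the thin shim plate along the bench with your fingertips, in under the low steel bridge between its guide rails, until its far edge rests squarely against the stop bar behind the bridge. Only push it: it stays flat on the bench all the way, never lifted or tipped. Leave the thick block, the pot and the loupe where they are, and finish with the hand clear.

Things in the scene. Friction and masses are not known exactly. Their poses are not given: they have to be found in the camera images.
- shim_plate: The thin plate: dark metal, 150 (x) x 110 (y) x 12 thick, four small hole marks on top, 0.3 to 0.5 kg, loose, flat on the bench on the robot's side of the bridge, left or right of the lane, within 0.2 rad of parallel to it. Origin: centre of its underside (z = 0 on the bench), x along its length. Home: origin at x = -10, y = 0 mm in the bridge's frame.
- thick_block: Same outline and dark metal as the shim plate, but 30 mm thick (150 x 110 x 30, 0.9 kg), loose; it lies on the other side of the lane and is too thick for the bridge. Leave it. Origin: centre of its underside; x along its length.
- bridge: Steel bridge, fixed. Origin: on the bench under the beam's middle; x away from the robot along the lane (push direction), y left. Beam x -20 to 20, 180 wide (y), underside 15 above the bench, top 27 (bolts 32). Two grey guide rails along x, 15 high, x -20 to 79, inner faces y = +-58.5 (lane 117 wide), outer +-88, low bolted ears to +-114. Home, the plate sticks out 65 on the near side.
- lane_mouth (a point): Middle of the mouth of the lane, on the bench, 47 mm before the bridge's origin: here the two flared lead-ins of the rails (15 high) begin, about 135 mm apart inside, narrowing to 117 at x = -20 in the bridge's frame.
- stop_face (a point): Middle of the near face of the stop bar, on the bench, 65 mm past the bridge's origin; the bar is 15 mm high and spans the lane.
- pot: Small round pot with a green lid, 52 mm diameter, 50 high, loose, standing to the right of the bridge. Origin: centre of its underside. Leave it.
- loupe: Black eye loupe, 35 mm diameter, 27 high, loose, standing on its rim to the left of the bridge. Origin: centre of its underside. Leave it.
Not all that is in view belongs to the job. Several things look just like the shim_plate: the one meant starts farthest to the robot's right.

How it is judged:
By the outcome, as a careful person would: the job done as asked, in the order asked, and still so for the second after the job is handed in, with the robot touching nothing.
It also fails if it takes over 48 s, if anything falls off the work surface, if the arm or the gripper's body presses on something with over 40 N, if the wrist force passes 120 N, or if a joint passes its speed limit or range.

## Working session

There is one attempt and no reset: what is moved stays moved. The work goes in short steps, Python scripts to look and compute and a shell command to move; the robot and the scene stay as the last step left them, time stands still between calls to the robot, and variables do not carry over. Pictures are saved under pics/ and viewed, at most 10 in all, crops included, and the job is handed in when it is done.

```bash
ls; mkdir -p pics; cat > h.py <<'E'
import numpy as np, cv2
from station import robot
def grab(n):
    o=robot.get_obs(); f=robot.grab_frame(n)
    if n=='wrist':
        T=np.eye(4);T[:3,:3]=np.array(o['orientation']).reshape(3,3);T[:3,3]=o['ee_pos'];f['pose']=T@np.array(f['T_tool_cam'])
    np.savez('pics/%s_cal.npz'%n,mtx=f['mtx'],k1=f['k1'],pose=f['pose'])
    return f
def pix2w(n,uv,z):
    c=np.load('pics/%s_cal.npz'%n);K=c['mtx'];k=float(c['k1']);P=c['pose'];out=[]
    for u,v in uv:
        d=np.array([(u-K[0,2])/K[0,0],(v-K[1,2])/K[1,1]]);s=d.copy()
        for _ in range(30): s=d/(1+k*(s@s))
        r=P[:3,:3]@np.array([s[0],s[1],1]);o=P[:3,3];out.append((o+r*(z-o[2])/r[2])[:3])
    return np.array(out)
E
python3 - <<'E'
from h import *
for n in('top','scene'):
    f=grab(n);cv2.imwrite(f'pics/{n}1.png',f['image'][...,::-1])
print(robot.get_obs()['orientation'],robot.get_obs()['t'])
E
```

```text
pics
[[ 9.64101531e-01  2.65533684e-01 -3.16779030e-04]
 [ 2.65533873e-01 -9.64100882e-01  1.11847814e-03]
 [-8.41332128e-06 -1.16244205e-03 -9.99999324e-01]] 0.1
```

View pics/top1.png

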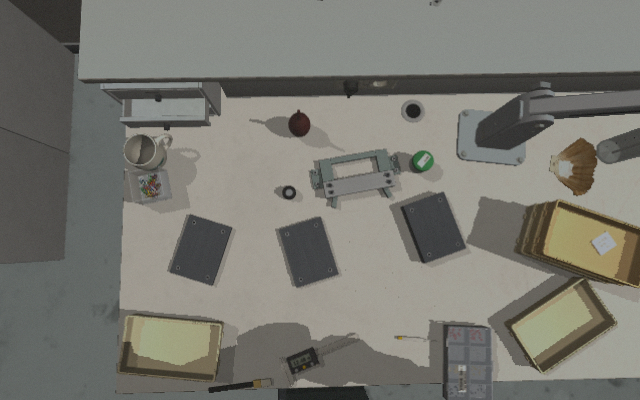

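View pics/scene1.png

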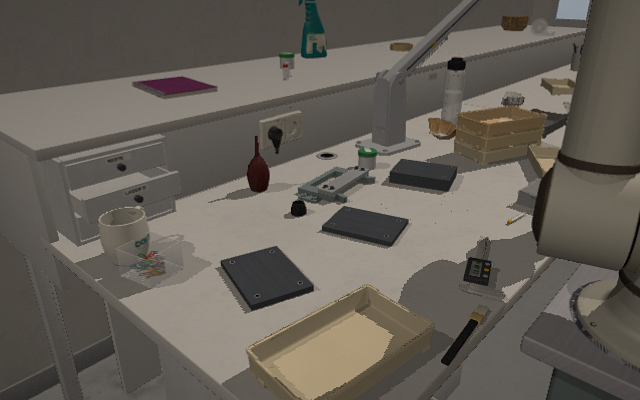

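The top view shows three dark plates: (200,249), (308,251) and (433,227). The bridge is at (357,177), the pot at (422,160) and the loupe at (289,192). The one at (433,227) shows tall side faces in both views, so it's the thick block. The thin plates are (200,249) and (308,251), and the one farther right is (308,251). I'll check that in a close crop.

```bash
python3 - <<'E'
import cv2
i=cv2.imread('pics/top1.png')[140:300,265:475]
cv2.imwrite('pics/crop1.png',cv2.resize(i,None,fx=3.75,fy=3.75,interpolation=cv2.INTER_CUBIC))
E
```

```text
(no output)
```

View pics/crop1.png

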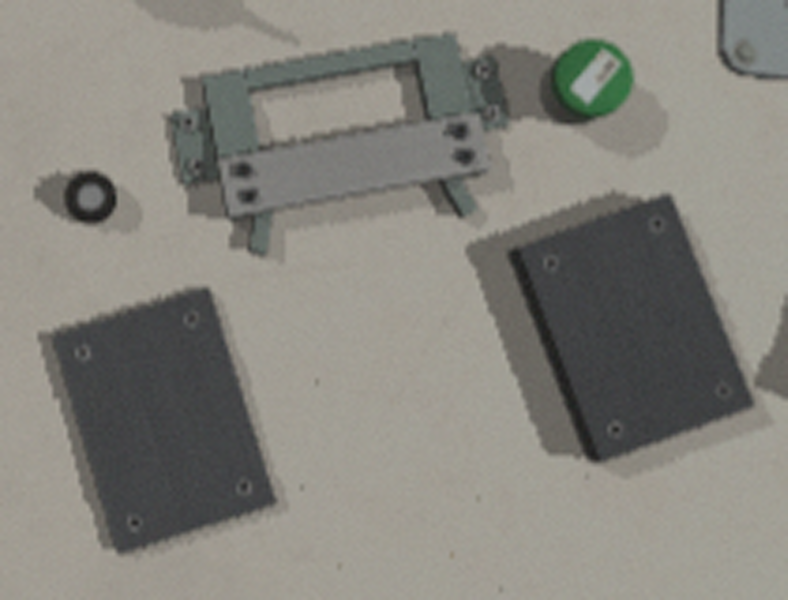

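The crop confirms the right-hand dark slab is thick, with a tall side face and a wide shadow. The left one is thin, with top corners at crop (53,337), (209,290), (275,502) and (120,551). The beam top corners are (219,166), (478,118), (489,165) and (230,215).

```bash
cat >> h.py <<'E'
def rect(p):  # corners far-left, far-right, near-right, near-left
    x=(p[0]+p[1]-p[2]-p[3])[:2]; y=(p[0]+p[3]-p[1]-p[2])[:2]
    L=np.linalg.norm
    return p.mean(0)[:2].round(4),'yaw',np.arctan2(x[1],x[0]).round(3),np.arctan2(-y[0],y[1]).round(3),'size',(L(x)/2).round(4),(L(y)/2).round(4)
E
python3 - <<'E'
from h import *
c=lambda l:[(265+(u+.5)/3.75-.5,140+(v+.5)/3.75-.5) for u,v in l]
print(rect(pix2w('top',c([(53,337),(209,290),(275,502),(120,551)]),.012)))
print(rect(pix2w('top',c([(219,166),(478,118),(489,165),(230,215)]),.027)))
print('block',rect(pix2w('top',c([(512,252),(672,197),(752,404),(597,460)]),.030)))
print('pot,loupe',pix2w('top',c([(594,77)]),.05),pix2w('top',c([(91,197)]),.027))
print('leadin tips',pix2w('top',c([(257,252),(469,212)]),.015))
E
```

```text
(array([0.5243, 0.0441]), 'yaw', np.float64(0.284), np.float64(0.273), 'size', np.float64(0.1465), np.float64(0.1075))
(array([ 0.6889, -0.0862]), 'yaw', np.float64(0.187), np.float64(0.168), 'size', np.float64(0.0331), np.float64(0.1768))
block (array([ 0.5773, -0.2654]), 'yaw', np.float64(0.324), np.float64(0.311), 'size', np.float64(0.1449), np.float64(0.1117))
pot,loupe [[ 0.74096687 -0.24250505  0.05      ]] [[0.67147703 0.08956789 0.027     ]]
leadin tips [[ 0.63373174 -0.0203631   0.015     ]
 [ 0.65778947 -0.16418421  0.015     ]]
```

```bash
cat >> h.py <<'E'
def go(x,y,z,th):
    o=robot.get_obs();R=np.array(o['orientation']).reshape(3,3);p=np.array(o['ee_pos'])
    from scipy.spatial.transform import Rotation as S
    c,s=np.cos(th),np.sin(th);T=np.array([[c,s,0],[s,-c,0],[0,0,-1.]])
    print('t',o['t'],'p',p.round(4),'th',np.arctan2(R[1,0],R[0,0]).round(3),'F',np.round(o['ft_force'],1),'w',o['gripper_width'])
    print('xyz cm',(R.T@(np.array([x,y,z])-p)*100).round(2),'rot',S.from_matrix(R.T@T).as_rotvec().round(4))
E
python3 - <<'E'
from h import *
f=grab('wrist');print(np.array(f['T_tool_cam']).round(3),f['mtx'][0][0])
go(.50,.02,.36,1.85)
E
```

```text
[[ 0.    -0.952 -0.305  0.078]
 [ 1.     0.    -0.    -0.   ]
 [ 0.    -0.305  0.952 -0.142]
 [ 0.     0.     0.     1.   ]] 313.21064364419766
t 0.15 p [ 0.146  -0.5301  0.2308] th 0.269 F [ 0.2 -1.7 -0.2] w 0.08585236424687999
xyz cm [ 48.73 -43.65 -12.88] rot [-8.0000e-04 -8.0000e-04 -1.5812e+00]
```

```bash
python3 -m creep '[{"x":5,"y":-4,"z":-4,"rz":-0.15},{"x":9,"y":-8,"z":-8,"rz":-0.3},{"x":13,"y":-11,"z":-12,"rz":-0.45},{"x":17,"y":-14.5,"z":-13,"rz":-0.6},{"x":21,"y":-18,"z":-13,"rz":-0.75},{"x":25,"y":-21.5,"z":-13,"rz":-0.9},{"x":29,"y":-25,"z":-13,"rz":-1.05},{"x":33,"y":-29,"z":-13,"rz":-1.2}]' && python3 -c "
from h import *
go(.50,.02,.36,1.85)"
```

```text
schema error: expected keys rx, ry, rz, x, y, z, fingers
```

```bash
python3 -m creep '[{"rx":0,"ry":0,"rz":-0.3,"x":9,"y":-8,"z":-8,"fingers":0.5},{"rx":0,"ry":0,"rz":-0.3,"x":9,"y":-8,"z":-8,"fingers":0.5},{"rx":0,"ry":0,"rz":-0.6,"x":17,"y":-15,"z":-13,"fingers":0.5},{"rx":0,"ry":0,"rz":-0.6,"x":17,"y":-15,"z":-13,"fingers":0.5},{"rx":0,"ry":0,"rz":-0.9,"x":25,"y":-22,"z":-13,"fingers":0.5},{"rx":0,"ry":0,"rz":-0.9,"x":25,"y":-22,"z":-13,"fingers":0.5},{"rx":0,"ry":0,"rz":-1.2,"x":33,"y":-29,"z":-13,"fingers":0.5},{"rx":0,"ry":0,"rz":-1.2,"x":33,"y":-29,"z":-13,"fingers":0.5}]' && python3 -c "
from h import *
go(.50,.02,.36,1.85)"
```

```text
t: 0.95
ee_pos: [0.3498, -0.2189, 0.3571]
orientation: [[0.096, 0.995, 0.001], [0.995, -0.096, -0.0], [-0.0, 0.001, -1.0]]
ft_force: [0.3, -1.8, 0.8]
gripper_width: 0.0429
grasp_force: 0.0
t 0.95 p [ 0.3498 -0.2189  0.3571] th 1.475 F [ 0.3 -1.8  0.8] w 0.04287842079083903
xyz cm [25.23 12.66 -0.29] rot [ 0.0005  0.0004 -0.3755]
```

```bash
python3 -m creep '[{"rx":0,"ry":0,"rz":-0.375,"x":25.2,"y":12.7,"z":0,"fingers":0.5},{"rx":0,"ry":0,"rz":-0.375,"x":25.2,"y":12.7,"z":0,"fingers":0.5},{"rx":0,"ry":0,"rz":-0.375,"x":25.2,"y":12.7,"z":0,"fingers":0.5},{"rx":0,"ry":0,"rz":-0.375,"x":25.2,"y":12.7,"z":0,"fingers":0.5},{"rx":0,"ry":0,"rz":-0.375,"x":25.2,"y":12.7,"z":0,"fingers":0.5},{"rx":0,"ry":0,"rz":-0.375,"x":25.2,"y":12.7,"z":0,"fingers":0.5},{"rx":0,"ry":0,"rz":-0.375,"x":25.2,"y":12.7,"z":0,"fingers":0.5},{"rx":0,"ry":0,"rz":-0.375,"x":25.2,"y":12.7,"z":0,"fingers":0.5}]' && python3 -c "
from h import *
go(.50,.02,.36,1.85)
f=grab('wrist');cv2.imwrite('pics/w1.png',f['image'][...,::-1])"
```

```text
t: 1.75
ee_pos: [0.5013, 0.0176, 0.3562]
orientation: [[-0.271, 0.963, -0.001], [0.963, 0.271, -0.0], [0.0, -0.001, -1.0]]
ft_force: [0.3, -0.8, 0.9]
gripper_width: 0.0425
grasp_force: 0.0
t 1.75 p [0.5013 0.0176 0.3562] th 1.845 F [ 0.3 -0.8  0.9] w 0.04253297726076926
xyz cm [ 0.26 -0.06 -0.38] rot [-0.0014 -0.0002 -0.0045]
```

View pics/w1.png

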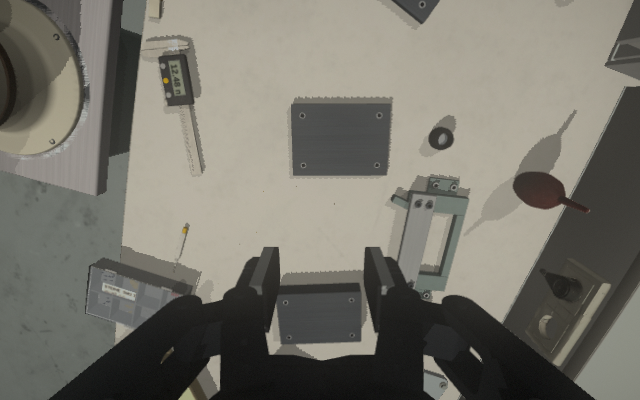

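The wrist view shows the shim plate at about (341,138), parallel to the image axes. The bridge is at (430,240), partly hidden by the right finger. I'll enlarge it to measure.

```bash
python3 - <<'E'
import cv2
i=cv2.imread('pics/w1.png')[88:308,280:480]
cv2.imwrite('pics/crop2.png',cv2.resize(i,None,fx=2.7,fy=2.7,interpolation=cv2.INTER_CUBIC))
E
```

```text
(no output)
```

View pics/crop2.png

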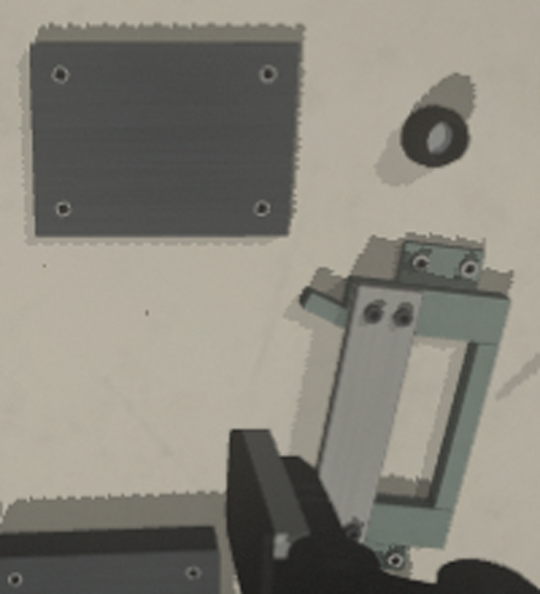

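```bash
python3 - <<'E'
from h import *
c=lambda l:[(280+(u+.5)/2.7-.5,88+(v+.5)/2.7-.5) for u,v in l]
print(rect(pix2w('wrist',c([(301,42),(289,236),(36,236),(31,42)]),.012)))
a=pix2w('wrist',c([(509,298),(444,547),(478,344),(437,505),(415,333)]),.015)
b=pix2w('wrist',c([(421,289),(353,281),(320,465)]),.027)
print(a.round(4),b.round(4))
ang=lambda d:np.arctan2(-d[0],d[1])
d=a[0]-a[1];print('outer far edge',ang(d),np.hypot(*d[:2]),'mid',(a[0]+a[1])/2)
d=a[2]-a[3];print('stop face',ang(d),np.hypot(*d[:2]),'mid',(a[2]+a[3])/2)
d=b[0]-b[1];print('beam end',np.arctan2(d[1],d[0]),np.hypot(*d[:2])); print('near edge',ang(b[1]-b[2]))
E
```

```text
(array([0.5242, 0.045 ]), 'yaw', np.float64(0.276), np.float64(0.274), 'size', np.float64(0.149), np.float64(0.1097))
[[ 0.7513  0.0134  0.015 ]
 [ 0.7811 -0.1591  0.015 ]
 [ 0.7447 -0.0192  0.015 ]
 [ 0.764  -0.1306  0.015 ]
 [ 0.7043 -0.0231  0.015 ]] [[ 6.919e-01  6.200e-03  2.700e-02]
 [ 6.516e-01 -1.000e-04  2.700e-02]
 [ 6.744e-01 -1.181e-01  2.700e-02]]
outer far edge 0.17148653294127586 0.17510035700906976 mid [ 0.76619227 -0.07284386  0.015     ]
stop face 0.17071710430525686 0.11307836754033067 mid [ 0.75435108 -0.07487132  0.015     ]
beam end 0.15650686911930392 0.04078396810400148
near edge 0.19058905649825184
```

```bash
python3 -c "
from h import *
go(.5075,.1262,.06,1.743)"
```

```text
t 1.8 p [0.501  0.0169 0.3566] th 1.844 F [ 0.   0.4 -0.2] w 0.04278962515803858
xyz cm [10.35  3.6  29.66] rot [-7.000e-04  1.000e-04  1.012e-01]
```

```bash
python3 -m creep '[{"rx":0,"ry":0,"rz":0.1,"x":10.3,"y":3.6,"z":5,"fingers":0.5},{"rx":0,"ry":0,"rz":0.1,"x":10.3,"y":3.6,"z":10,"fingers":0.5},{"rx":0,"ry":0,"rz":0.1,"x":10.3,"y":3.6,"z":15,"fingers":0.5},{"rx":0,"ry":0,"rz":0.1,"x":10.3,"y":3.6,"z":29.7,"fingers":0.5},{"rx":0,"ry":0,"rz":0.1,"x":10.3,"y":3.6,"z":29.7,"fingers":0.5},{"rx":0,"ry":0,"rz":0.1,"x":10.3,"y":3.6,"z":29.7,"fingers":0.5},{"rx":0,"ry":0,"rz":0.1,"x":10.3,"y":3.6,"z":29.7,"fingers":0.5},{"rx":0,"ry":0,"rz":0.1,"x":10.3,"y":3.6,"z":29.7,"fingers":0.5}]' && python3 -c "
from h import *
go(.5075,.1262,.006,1.743)"
```

```text
t: 2.6
ee_pos: [0.5046, 0.1241, 0.0547]
orientation: [[-0.171, 0.985, -0.008], [0.985, 0.171, -0.002], [-0.001, -0.008, -1.0]]
ft_force: [-0.6, -0.3, -0.7]
gripper_width: 0.0426
grasp_force: 0.0
t 2.6 p [0.5046 0.1241 0.0547] th 1.742 F [-0.6 -0.3 -0.7] w 0.04260871848850233
xyz cm [0.16 0.37 4.87] rot [-0.0085  0.0006 -0.0007]
```

```bash
python3 -m creep '[{"rx":0,"ry":0,"rz":0,"x":0,"y":0.2,"z":2,"fingers":0.5},{"rx":0,"ry":0,"rz":0,"x":0,"y":0.2,"z":4,"fingers":0.5},{"rx":0,"ry":0,"rz":0,"x":0,"y":0.2,"z":5,"fingers":0.5},{"rx":0,"ry":0,"rz":0,"x":0,"y":0.2,"z":5,"fingers":0.5},{"rx":0,"ry":0,"rz":0,"x":0,"y":0.2,"z":5,"fingers":0.5}]' && python3 -c "
from h import *
go(.5373,-.0453,.003,1.743)"
```

```text
t: 3.1
ee_pos: [0.5109, 0.1261, 0.0116]
orientation: [[-0.172, 0.985, 0.002], [0.985, 0.172, 0.0], [0.0, 0.002, -1.0]]
ft_force: [0.4, -0.9, -0.4]
gripper_width: 0.0426
grasp_force: 0.0
t 3.1 p [0.5109 0.1261 0.0116] th 1.743 F [ 0.4 -0.9 -0.4] w 0.04258378193493939
xyz cm [-17.34  -0.34   0.85] rot [ 0.0018 -0.0001  0.0002]
```

```bash
python3 -m creep '[{"rx":0,"ry":0,"rz":0,"x":0,"y":0,"z":0.7,"fingers":0.5},{"rx":0,"ry":0,"rz":0,"x":0,"y":0,"z":0.7,"fingers":0.5},{"rx":0,"ry":0,"rz":0,"x":0,"y":0,"z":0.7,"fingers":0.5}]' ;  python3 -m creep '[{"rx":0,"ry":0,"rz":0,"x":0,"y":0,"z":0.2,"fingers":0.5},{"rx":0,"ry":0,"rz":0,"x":0,"y":0,"z":0.2,"fingers":0.5}]' ; python3 -m creep '[{"rx":0,"ry":0,"rz":0,"x":0,"y":0,"z":0.2,"fingers":0.5},{"rx":0,"ry":0,"rz":0,"x":0,"y":0,"z":0.2,"fingers":0.5}]'
```

```text
t: 3.4
ee_pos: [0.51, 0.1263, 0.0029]
orientation: [[-0.172, 0.985, 0.0], [0.985, 0.172, 0.0], [0.0, 0.0, -1.0]]
ft_force: [-0.2, 0.3, 0.1]
gripper_width: 0.0425
grasp_force: 0.0
t: 3.6
ee_pos: [0.5099, 0.1263, 0.0006]
orientation: [[-0.172, 0.985, -0.0], [0.985, 0.172, -0.0], [-0.0, -0.0, -1.0]]
ft_force: [0.6, -1.0, 0.2]
gripper_width: 0.0429
grasp_force: 0.0
t: 3.8
ee_pos: [0.5099, 0.1263, -0.0015]
orientation: [[-0.172, 0.985, -0.0], [0.985, 0.172, -0.0], [-0.0, -0.0, -1.0]]
ft_force: [-0.1, 0.3, 0.6]
gripper_width: 0.0427
grasp_force: 0.0
```

```bash
python3 -m creep '[{"rx":0,"ry":0,"rz":0,"x":-0.8,"y":0,"z":0,"fingers":0.5},{"rx":0,"ry":0,"rz":0,"x":-1.6,"y":0,"z":0,"fingers":0.5},{"rx":0,"ry":0,"rz":0,"x":-2.6,"y":0,"z":0,"fingers":0.5},{"rx":0,"ry":0,"rz":0,"x":-3.8,"y":0,"z":0,"fingers":0.5},{"rx":0,"ry":0,"rz":0,"x":-5,"y":0,"z":0,"fingers":0.5},{"rx":0,"ry":0,"rz":0,"x":-6,"y":0,"z":0,"fingers":0.5},{"rx":0,"ry":0,"rz":0,"x":-7,"y":0,"z":0,"fingers":0.5},{"rx":0,"ry":0,"rz":0,"x":-8,"y":0,"z":0,"fingers":0.5}]' && python3 -c "
from h import *
go(.5373,-.0453,-.0015,1.743)"
```

```text
t: 4.6
ee_pos: [0.5239, 0.0466, -0.0012]
orientation: [[-0.172, 0.985, -0.0], [0.985, 0.172, 0.0], [0.0, -0.0, -1.0]]
ft_force: [0.3, 1.9, -0.7]
gripper_width: 0.0432
grasp_force: 1.1
t 4.6 p [ 0.5239  0.0466 -0.0012] th 1.744 F [ 0.3  1.9 -0.7] w 0.043227740296109436
xyz cm [-9.28 -0.26  0.03] rot [-0.0001 -0.0001  0.0006]
```

Contact force is about 2 N, as expected for sliding. I'll continue to the lane centreline.

```bash
python3 -m creep '[{"rx":0,"ry":0,"rz":0,"x":-1,"y":0,"z":0,"fingers":0.5},{"rx":0,"ry":0,"rz":0,"x":-2.2,"y":0,"z":0,"fingers":0.5},{"rx":0,"ry":0,"rz":0,"x":-3.4,"y":0,"z":0,"fingers":0.5},{"rx":0,"ry":0,"rz":0,"x":-4.6,"y":0,"z":0,"fingers":0.5},{"rx":0,"ry":0,"rz":0,"x":-5.8,"y":0,"z":0,"fingers":0.5},{"rx":0,"ry":0,"rz":0,"x":-7,"y":0,"z":0,"fingers":0.5},{"rx":0,"ry":0,"rz":0,"x":-8,"y":0,"z":0,"fingers":0.5},{"rx":0,"ry":0,"rz":0,"x":-8.4,"y":0,"z":0,"fingers":0.5}]' && python3 -m creep '[{"rx":0,"ry":0,"rz":0,"x":-0.4,"y":0,"z":0,"fingers":0.5},{"rx":0,"ry":0,"rz":0,"x":-0.7,"y":0,"z":0,"fingers":0.5},{"rx":0,"ry":0,"rz":0,"x":-0.7,"y":0,"z":0,"fingers":0.5}]' && python3 -c "
from h import *
go(.5373,-.0453,-.0015,1.743)
f=grab('top');i=f['image'][140:300,265:475,::-1];cv2.imwrite('pics/crop3.png',cv2.resize(i,None,fx=3.75,fy=3.75,interpolation=cv2.INTER_CUBIC))"
```

```text
t: 5.4
ee_pos: [0.5385, -0.0363, -0.0013]
orientation: [[-0.171, 0.985, 0.0], [0.985, 0.171, -0.0], [-0.0, -0.0, -1.0]]
ft_force: [-0.2, 3.9, 1.3]
gripper_width: 0.0429
grasp_force: 1.4
t: 5.7
ee_pos: [0.5395, -0.0425, -0.0013]
orientation: [[-0.172, 0.985, -0.0], [0.985, 0.172, -0.001], [-0.001, -0.0, -1.0]]
ft_force: [-0.2, -0.3, 0.2]
gripper_width: 0.0426
grasp_force: 0.0
t 5.7 p [ 0.5395 -0.0425 -0.0013] th 1.744 F [-0.2 -0.3  0.2] w 0.042609776600555635
xyz cm [-0.24 -0.27  0.02] rot [-0.0001  0.0006  0.0007]
```

View pics/crop3.png

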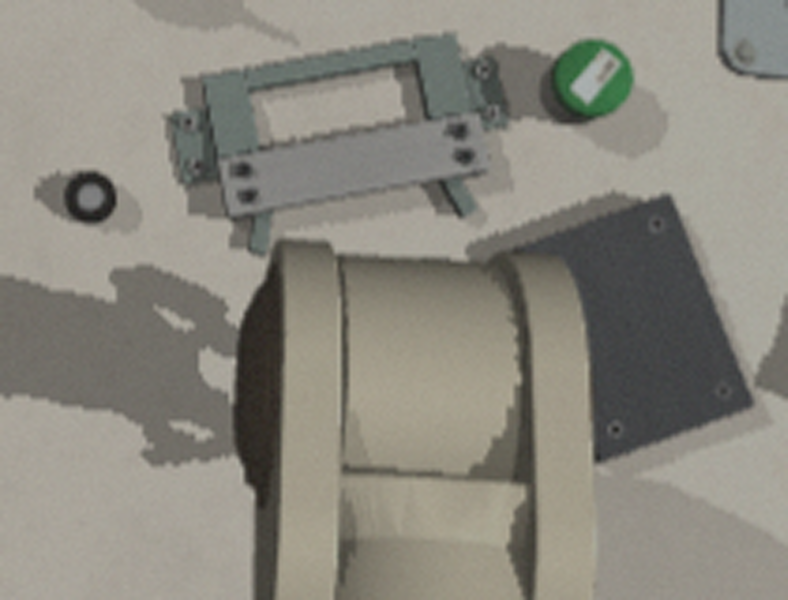

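The arm hides the plate in this view, but the thick block, pot and loupe haven't moved. I'll back off, lift and turn for a wrist look.

```bash
python3 -m creep '[{"rx":0,"ry":0,"rz":0,"x":1,"y":0,"z":0,"fingers":0.5},{"rx":0,"ry":0,"rz":0,"x":2,"y":0,"z":0,"fingers":0.5},{"rx":0,"ry":0,"rz":0,"x":2,"y":0,"z":-2,"fingers":0.5},{"rx":0,"ry":0,"rz":0,"x":2,"y":0,"z":-7,"fingers":0.5},{"rx":0,"ry":0,"rz":0.15,"x":2,"y":-1,"z":-12,"fingers":0.5},{"rx":0,"ry":0,"rz":0.3,"x":0,"y":-2,"z":-17,"fingers":0.5},{"rx":0,"ry":0,"rz":0.45,"x":-2,"y":-4,"z":-21,"fingers":0.5},{"rx":0,"ry":0,"rz":0.6,"x":-4,"y":-5,"z":-25,"fingers":0.5}]' && python3 -c "
from h import *
go(.5,-.11,.25,.172)"
```

```text
t: 6.55
ee_pos: [0.496, -0.0895, 0.2505]
orientation: [[0.418, 0.908, 0.0], [0.908, -0.418, -0.0], [-0.0, 0.0, -1.0]]
ft_force: [1.4, -0.8, 0.3]
gripper_width: 0.0427
grasp_force: 0.0
t 6.55 p [ 0.496  -0.0895  0.2505] th 1.139 F [ 1.4 -0.8  0.3] w 0.042659498518888714
xyz cm [-1.7   1.22  0.05] rot [ 4.000e-04 -2.000e-04  9.672e-01]
```

```bash
python3 -m creep '[{"rx":0,"ry":0,"rz":0.97,"x":-1.7,"y":1.2,"z":0,"fingers":0.5},{"rx":0,"ry":0,"rz":0.97,"x":-1.7,"y":1.2,"z":0,"fingers":0.5},{"rx":0,"ry":0,"rz":0.97,"x":-1.7,"y":1.2,"z":0,"fingers":0.5},{"rx":0,"ry":0,"rz":0.97,"x":-1.7,"y":1.2,"z":0,"fingers":0.5},{"rx":0,"ry":0,"rz":0.97,"x":-1.7,"y":1.2,"z":0,"fingers":0.5},{"rx":0,"ry":0,"rz":0.97,"x":-1.7,"y":1.2,"z":0,"fingers":0.5},{"rx":0,"ry":0,"rz":0.97,"x":-1.7,"y":1.2,"z":0,"fingers":0.5},{"rx":0,"ry":0,"rz":0.97,"x":-1.7,"y":1.2,"z":0,"fingers":0.5}]' && python3 -c "
from h import *
go(.44,-.128,.06,.172)
f=grab('wrist');cv2.imwrite('pics/w2.png',f['image'][...,::-1])"
```

```text
t: 7.35
ee_pos: [0.501, -0.1096, 0.2485]
orientation: [[0.985, 0.173, -0.0], [0.173, -0.985, -0.0], [-0.0, 0.0, -1.0]]
ft_force: [-0.5, 0.1, 0.4]
gripper_width: 0.0423
grasp_force: 0.0
t 7.35 p [ 0.501  -0.1096  0.2485] th 0.174 F [-0.5  0.1  0.4] w 0.042330619513150716
xyz cm [-6.33  0.76 18.85] rot [0.     0.     0.0017]
```

View pics/w2.png

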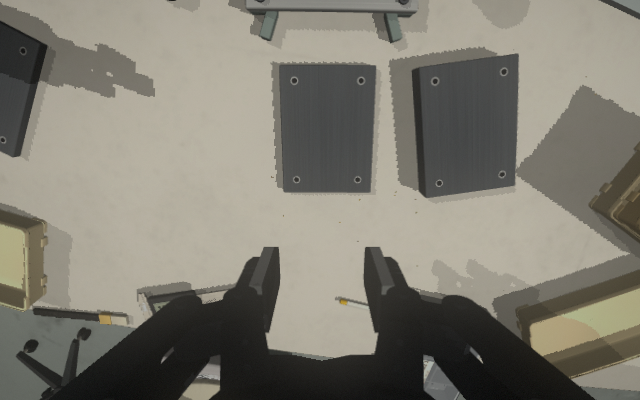

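The plate lies straight ahead of the lane, with top corners at (280,66), (376,66), (370,192) and (284,192). The lead-in tips are at (265,41) and (394,41).

```bash
python3 - <<'E'
from h import *
r=rect(pix2w('wrist',[(280,65.5),(376,65.5),(370,192),(284.5,192)],.012));print(r)
B=np.array([.6885,-.086]);c,s=np.cos(.172),np.sin(.172);M=np.array([[c,s],[-s,c]])
print('plate in bridge',M@(r[0]-B),r[2]-.172,r[3]-.172)
print('tips',(M@(pix2w('wrist',[(265,41),(394,41)],.015)[:,:2]-B).T).T)
for xp in(-.245,-.096): print(xp,M.T@np.array([xp,0])+B)
E
```

```text
(array([ 0.5441, -0.1091]), 'yaw', np.float64(0.174), np.float64(0.174), 'size', np.float64(0.1481), np.float64(0.1078))
plate in bridge [-0.14622293  0.00195537] 0.0020000000000000018 0.0020000000000000018
tips [[-0.04736917  0.0713449 ]
 [-0.04693172 -0.06993747]]
-0.245 [ 0.44711511 -0.12793253]
-0.096 [ 0.59391653 -0.10243071]
```

```bash
python3 -m creep '[{"rx":0,"ry":0,"rz":0,"x":-4,"y":0.8,"z":2,"fingers":0.5},{"rx":0,"ry":0,"rz":0,"x":-6.2,"y":0.8,"z":6,"fingers":0.5},{"rx":0,"ry":0,"rz":0,"x":-6.2,"y":0.8,"z":11,"fingers":0.5},{"rx":0,"ry":0,"rz":0,"x":-6.2,"y":0.8,"z":16,"fingers":0.5},{"rx":0,"ry":0,"rz":0,"x":-6.2,"y":0.8,"z":20,"fingers":0.5},{"rx":0,"ry":0,"rz":0,"x":-6.2,"y":0.8,"z":23,"fingers":0.5},{"rx":0,"ry":0,"rz":0,"x":-6.2,"y":0.8,"z":23.5,"fingers":0.5},{"rx":0,"ry":0,"rz":0,"x":-6.2,"y":0.8,"z":23.5,"fingers":0.5}]' && python3 -m creep '[{"rx":0,"ry":0,"rz":0,"x":0,"y":0,"z":0,"fingers":0.5}]' && python3 -c "
from h import *
go(.442,-.128,-.0012,.173)"
```

```text
t: 8.2
ee_pos: [0.4411, -0.1287, 0.0135]
orientation: [[0.985, 0.174, -0.001], [0.174, -0.985, 0.0], [-0.001, -0.0, -1.0]]
ft_force: [-0.4, -0.2, 0.2]
gripper_width: 0.0427
grasp_force: 0.0
t: 8.3
ee_pos: [0.4425, -0.1292, 0.0154]
orientation: [[0.985, 0.174, 0.002], [0.174, -0.985, -0.001], [0.002, 0.001, -1.0]]
ft_force: [0.2, -0.2, 0.8]
gripper_width: 0.0425
grasp_force: 0.0
t 8.3 p [ 0.4425 -0.1292  0.0154] th 0.175 F [ 0.2 -0.2  0.8] w 0.04249533971096302
xyz cm [-0.03 -0.13  1.66] rot [ 0.0011 -0.0022  0.0018]
```

```bash
python3 -m creep '[{"rx":0,"ry":0,"rz":0,"x":0,"y":-0.1,"z":1,"fingers":0.5},{"rx":0,"ry":0,"rz":0,"x":0,"y":-0.1,"z":1.5,"fingers":0.5},{"rx":0,"ry":0,"rz":0,"x":0,"y":-0.1,"z":1.5,"fingers":0.5},{"rx":0,"ry":0,"rz":0,"x":0,"y":-0.1,"z":1.5,"fingers":0.5}]' && python3 -m creep '[{"rx":0,"ry":0,"rz":0,"x":1,"y":0,"z":0,"fingers":0.5},{"rx":0,"ry":0,"rz":0,"x":2,"y":0,"z":0,"fingers":0.5},{"rx":0,"ry":0,"rz":0,"x":3,"y":0,"z":0,"fingers":0.5},{"rx":0,"ry":0,"rz":0,"x":4.2,"y":0,"z":0,"fingers":0.5},{"rx":0,"ry":0,"rz":0,"x":5.4,"y":0,"z":0,"fingers":0.5},{"rx":0,"ry":0,"rz":0,"x":6.6,"y":0,"z":0,"fingers":0.5},{"rx":0,"ry":0,"rz":0,"x":7.5,"y":0,"z":0,"fingers":0.5},{"rx":0,"ry":0,"rz":0,"x":8,"y":0,"z":0,"fingers":0.5}]' && python3 -c "
from h import *
go(.5939,-.1014,-.0012,.173)"
```

```text
t: 8.7
ee_pos: [0.4412, -0.1281, -0.0015]
orientation: [[0.985, 0.173, -0.0], [0.173, -0.985, -0.0], [-0.0, 0.0, -1.0]]
ft_force: [-0.2, 0.1, -1.0]
gripper_width: 0.0426
grasp_force: 0.0
t: 9.5
ee_pos: [0.5208, -0.1141, -0.0018]
orientation: [[0.985, 0.173, -0.0], [0.173, -0.985, -0.0], [-0.0, -0.0, -1.0]]
ft_force: [-4.5, -1.8, 2.1]
gripper_width: 0.0428
grasp_force: 1.8
t 9.5 p [ 0.5208 -0.1141 -0.0018] th 0.174 F [-4.5 -1.8  2.1] w 0.04284517126150936
xyz cm [ 7.41  0.02 -0.06] rot [-0.      0.0003  0.001 ]
```

```bash
python3 -m creep '[{"rx":0,"ry":0,"rz":0,"x":0.8,"y":0,"z":0,"fingers":0.5},{"rx":0,"ry":0,"rz":0,"x":1.7,"y":0,"z":0,"fingers":0.5},{"rx":0,"ry":0,"rz":0,"x":2.6,"y":0,"z":0,"fingers":0.5},{"rx":0,"ry":0,"rz":0,"x":3.5,"y":0,"z":0,"fingers":0.5},{"rx":0,"ry":0,"rz":0,"x":4.4,"y":0,"z":0,"fingers":0.5},{"rx":0,"ry":0,"rz":0,"x":5.2,"y":0,"z":0,"fingers":0.5},{"rx":0,"ry":0,"rz":0,"x":5.8,"y":0,"z":0,"fingers":0.5},{"rx":0,"ry":0,"rz":0,"x":6.2,"y":0,"z":0,"fingers":0.5}]' && python3 -m creep '[{"rx":0,"ry":0,"rz":0,"x":0.3,"y":0,"z":0,"fingers":0.5},{"rx":0,"ry":0,"rz":0,"x":0.6,"y":0,"z":0,"fingers":0.5}]'&& python3 -c "
from h import *
go(.5939,-.1014,-.0012,.173)"
```

```text
t: 10.3
ee_pos: [0.5815, -0.1034, -0.0016]
orientation: [[0.985, 0.173, -0.0], [0.173, -0.985, 0.0], [-0.0, -0.0, -1.0]]
ft_force: [-2.1, -2.3, -0.6]
gripper_width: 0.0423
grasp_force: 1.3
t: 10.5
ee_pos: [0.5871, -0.1025, -0.0015]
orientation: [[0.985, 0.173, -0.0], [0.173, -0.985, 0.0], [-0.0, -0.0, -1.0]]
ft_force: [-1.8, -0.5, -1.5]
gripper_width: 0.0426
grasp_force: 1.0
t 10.5 p [ 0.5871 -0.1025 -0.0015] th 0.174 F [-1.8 -0.5 -1.5] w 0.042613351520354066
xyz cm [ 0.69  0.01 -0.03] rot [-0.      0.0001  0.0008]
```

Now small steps until the stop pushes back.

```bash
python3 -m creep '[{"rx":0,"ry":0,"rz":0,"x":0.2,"y":0,"z":0,"fingers":0.5},{"rx":0,"ry":0,"rz":0,"x":0.4,"y":0,"z":0,"fingers":0.5}]'; python3 -m creep '[{"rx":0,"ry":0,"rz":0,"x":0.1,"y":0,"z":0,"fingers":0.5},{"rx":0,"ry":0,"rz":0,"x":0.2,"y":0,"z":0,"fingers":0.5}]' | grep -E 'pos|force'; python3 -m creep '[{"rx":0,"ry":0,"rz":0,"x":0.1,"y":0,"z":0,"fingers":0.5},{"rx":0,"ry":0,"rz":0,"x":0.15,"y":0,"z":0,"fingers":0.5}]'| grep -E 'pos|force'
```

```text
t: 10.7
ee_pos: [0.5909, -0.1018, -0.0015]
orientation: [[0.985, 0.173, -0.0], [0.173, -0.985, 0.0], [-0.0, -0.0, -1.0]]
ft_force: [-1.7, -1.4, -0.9]
gripper_width: 0.0429
grasp_force: 1.0
ee_pos: [0.5929, -0.1014, -0.0015]
ft_force: [-2.4, -1.1, -1.4]
grasp_force: 1.0
ee_pos: [0.5943, -0.1012, -0.0015]
ft_force: [-4.6, -1.4, -0.3]
grasp_force: 2.1
```

```bash
for i in 1; do python3 -m creep '[{"rx":0,"ry":0,"rz":0,"x":0.1,"y":0,"z":0,"fingers":0.5},{"rx":0,"ry":0,"rz":0,"x":0.1,"y":0,"z":0,"fingers":0.5}]'| grep -E 'pos|force'; done;  python3 -m creep '[{"rx":0,"ry":0,"rz":0,"x":0.1,"y":0,"z":0,"fingers":0.5},{"rx":0,"ry":0,"rz":0,"x":0.1,"y":0,"z":0,"fingers":0.5}]'| grep -E 'pos|force'
```

```text
ee_pos: [0.5944, -0.1012, -0.0015]
ft_force: [-8.1, -1.9, 2.6]
grasp_force: 3.7
ee_pos: [0.5944, -0.1011, -0.0016]
ft_force: [-12.1, -1.4, 5.5]
grasp_force: 6.1
```

The tip stopped at x = 0.5944 (predicted 0.594) with force rising to 12 N, so the plate is seated. I'll back off, lift and check.

```bash
python3 -m creep '[{"rx":0,"ry":0,"rz":0,"x":-0.4,"y":0,"z":0,"fingers":0.5},{"rx":0,"ry":0,"rz":0,"x":-1.5,"y":0,"z":0,"fingers":0.5},{"rx":0,"ry":0,"rz":0,"x":-3,"y":0,"z":0,"fingers":0.5},{"rx":0,"ry":0,"rz":0,"x":-4,"y":0,"z":-3,"fingers":0.5},{"rx":0,"ry":0,"rz":0,"x":-4,"y":0,"z":-8,"fingers":0.5},{"rx":0,"ry":0,"rz":0,"x":-4,"y":0,"z":-13,"fingers":0.5},{"rx":0,"ry":0,"rz":0,"x":-4,"y":0,"z":-18,"fingers":0.5},{"rx":0,"ry":0,"rz":0,"x":-4,"y":0,"z":-23,"fingers":0.5}]' && python3 -m creep '[{"rx":0,"ry":0,"rz":0,"x":0,"y":0,"z":-3,"fingers":0.5},{"rx":0,"ry":0,"rz":0,"x":2,"y":0,"z":-5,"fingers":0.5},{"rx":0,"ry":0,"rz":0,"x":2,"y":0,"z":-5,"fingers":0.5},{"rx":0,"ry":0,"rz":0,"x":2,"y":0,"z":-5,"fingers":0.5}]' && python3 -c "
from h import *
f=grab('wrist');i=f['image'][20:270,170:470,::-1];cv2.imwrite('pics/w3.png',cv2.resize(i,None,fx=2.4,fy=2.4,interpolation=cv2.INTER_CUBIC))"
```

```text
t: 12.3
ee_pos: [0.5563, -0.1076, 0.231]
orientation: [[0.985, 0.173, 0.002], [0.173, -0.985, 0.0], [0.002, 0.0, -1.0]]
ft_force: [1.6, 0.1, -0.5]
gripper_width: 0.0429
grasp_force: 0.0
t: 12.7
ee_pos: [0.5766, -0.1042, 0.2783]
orientation: [[0.985, 0.173, 0.0], [0.173, -0.985, 0.0], [0.0, -0.0, -1.0]]
ft_force: [0.2, -0.2, -0.1]
gripper_width: 0.0424
grasp_force: 0.0
```

View pics/w3.png

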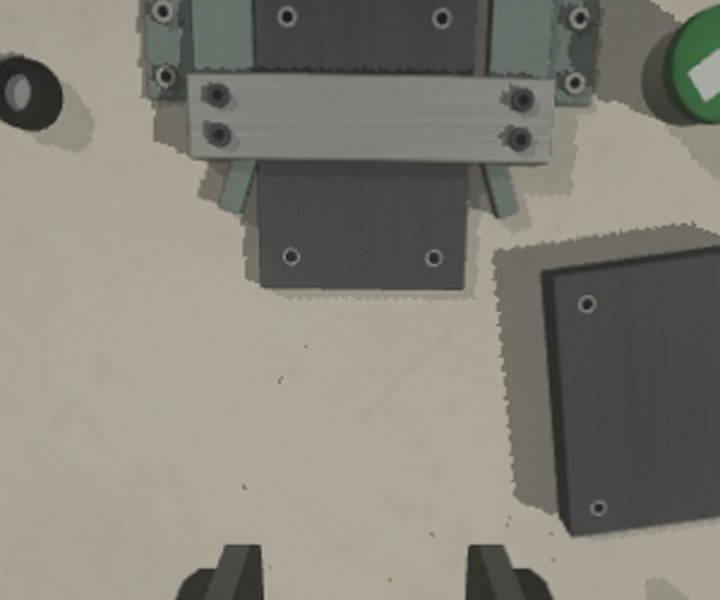

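The plate is under the beam with its near edge square and slightly left of centre in the lane. The block, pot and loupe are in place. The stop is out of this crop, so I'll take one look there.

```bash
python3 -m creep '[{"rx":0,"ry":0,"rz":0,"x":3,"y":0,"z":0,"fingers":0.5},{"rx":0,"ry":0,"rz":0,"x":5,"y":0,"z":0,"fingers":0.5},{"rx":0,"ry":0,"rz":0,"x":5,"y":0,"z":0,"fingers":0.5},{"rx":0,"ry":0,"rz":0,"x":5,"y":0,"z":0,"fingers":0.5}]' && python3 -c "
from h import *
f=grab('wrist');i=f['image'][0:200,220:420,::-1];cv2.imwrite('pics/w4.png',cv2.resize(i,None,fx=3,fy=3,interpolation=cv2.INTER_CUBIC))"
```

```text
t: 13.15
ee_pos: [0.6251, -0.0957, 0.2773]
orientation: [[0.985, 0.173, -0.002], [0.173, -0.985, 0.0], [-0.002, -0.001, -1.0]]
ft_force: [0.6, -0.2, 0.1]
gripper_width: 0.0429
grasp_force: 0.0
```

View pics/w4.png

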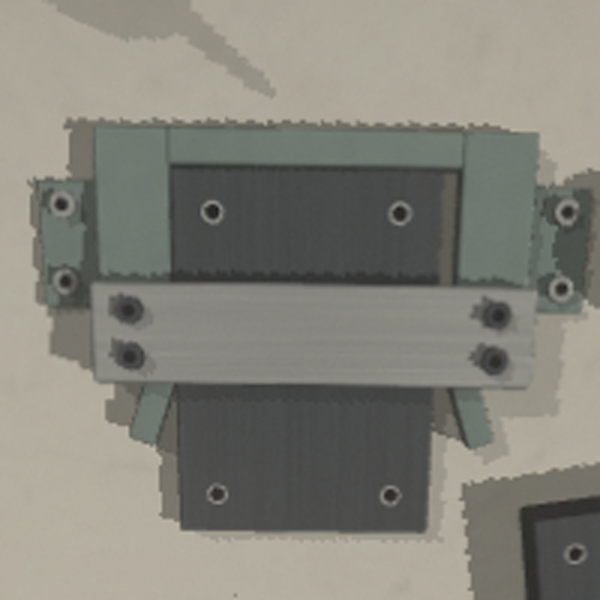

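The far edge lies flush along the whole stop bar at crop row 165, with no gap. The plate is square and inside the rails, and the hand is clear.

```bash
python3 -c "
from station import robot
print(robot.job_done())"
```

```text
the job is handed in; nothing more can be done
None
```

The shim plate is under the bridge with its far edge flush and square against the stop bar. It sits about 3 mm left of the lane's centre, close to the left rail. The block, pot and loupe were left alone, the hand is clear, and the job was handed in at about 13 s.

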